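Hold the spring clip open over the yellow job card

TASK

At the workshop's parts counter, squeeze the levers of the orange-tipped spring clip so that its jaws spread off the fin it is parked on, lift it clear, and lower it, still squeezed wide open, over the middle of the top edge of the yellow job card, so that a colleague can slip a parts slip in beside the card. Finish while holding it there: upright, gaping with one jaw well down on each side of the card, and not touching the card. Do not knock the cards, and leave everything else on the counter where it is.

Things in the scene. Friction and masses are not known exactly. Their poses are not given: they have to be found in the camera images.
- clip: Spring clip, 100 mm tall, 100 g, standing upright: black jaws below, hinge, two steel levers with orange tips splayed like a V above. Origin: midway between the jaw tips, at their lower end when shut; z up through the clip, y along its hinge, x across jaws and levers (the way they move). The frame stays midway between the two halves.
- clip_grip (a point): Point between the levers at which to squeeze across the clip's x: 82 mm above its origin. Levers: 26 mm wide (y), 4 mm thick, z = 60 to 98 mm; over their outer faces the tips are 53 mm apart when parked, 26 mm and parallel when fully squeezed. About 5 N at the tips starts them, 14 N here reaches the stop (grip with some 25 N); let go, they spring back.
- clip_hinge (a point): Centre of the hinge barrel (14 mm diameter, 34 mm long in y), 50 mm above the clip's origin: a card can enter between the jaws up to 43 mm above the origin.
- jaw_front (a joint): Opening angle of the jaw on the clip's -x side: 0 parked on the 4 mm fin, 0.28 rad fully open (stop). A spring shuts it. Both jaws are geared together and read the same. Jaws: 50 mm wide (y), 6 mm thick, z = 0 to 38 mm; inner faces 4 mm apart when parked, 28 mm at the tips when fully open.
- jaw_back (a joint): Opening angle of the jaw on the clip's +x side, as for jaw_front.
- dock: Fixed parking block of the clip: grey base 100 (x) x 110 (y) x 12 mm with an upright aluminium fin, 4 mm thick (x), 80 mm long (y), its top 46 mm above the counter. The clip stands on the base astride the fin, its x and y parallel to the dock's, up to 12 mm off centre along y. Origin: centre of the underside.
- card_yellow: Yellow job card, the one to use: fixed upright plate 4 mm thick (x), 106 mm wide (y), top edge 130 mm above the counter, in a yellow foot 56 (x) x 110 (y) x 16 mm. Origin: centre of the foot's underside.
- yellow_edge (a point): Middle of the yellow card's top edge, 130 mm above the counter; y runs along the edge, x through the card's thickness, z up.
- card_blue: Blue job card, same shape as the yellow one; not to be touched.
- card_red: Red job card, same shape as the yellow one; not to be touched.
- carton: Loose yellow and white parts carton, 90 x 120 x 55 mm; origin centre of underside. Leave alone.
- spray: Loose blue spray can, 56 mm diameter, 150 mm tall; origin centre of underside. Leave alone.
- tape: Loose roll of black tape, 90 mm diameter, 24 mm tall; origin centre of underside. Leave alone.
- socket: Loose steel socket, 32 mm diameter, 40 mm tall; origin centre of underside. Leave alone.
- mouse: Loose black computer mouse, 100 x 60 x 26 mm; origin centre of underside. Leave alone.
- spanner: Loose steel spanner, 170 mm long, lying flat. Leave alone.

How it is judged:
By the outcome, as a careful person would: the job done as asked, in the order asked, and still so for the second after the job is handed in, while the arm keeps its last pose, push and grip.
It also fails if it takes over 32 s, if anything falls off the work surface, if the arm or the gripper's body presses on something with over 40 N, if the wrist force passes 120 N, or if a joint passes its speed limit or range.

ROBOT

A 6-joint arm with a two-finger parallel gripper is mounted at the origin on the work surface. World frame = base frame: x ahead of the robot, y to its left, z up, the work surface at z = 0. Lengths are in mm, angles in rad, forces in N, time in s.
With the tool pointing down it reaches from about 275 to 1000 mm from the base axis. Payload 8.4 kg.
Tool frame: the origin (TCP) lies midway between the tips of the shut fingers; the grasp point (between the pads) lies 19 mm behind it; z points along the fingers, y is the direction in which the jaws open and shut (so a half turn about z gives the same grasp; the last joint's range is limited). The gripper opens to 85 mm and grips with 20 to 120 N. Pads are 22 mm wide; open, the fingers measure 114 mm over their backs; the gripper's body (76 mm by 85 mm) begins 54 mm behind the grasp point. The pads swing forward as they close: fully open they stand 13 mm farther back than shut.
Start: joints at [-1.322, 0.353, 1.633, -0, 1.155, -0.002], TCP at [155.11, -605.449, 204.081] pointing down, gripper open.
Joint ranges: [-2.63, 2.63], [-0.92, 2.1], [0.06, 2.66], [-1.3, 4.44], [0, 2.69], [-3.02, 3.02]. Speed limits (rad/s): [2.22, 2.22, 2.79, 3.14, 3.14, 3.14].

INTERFACE

Orientations are given as [roll, pitch, yaw] about the fixed x, y, z axes, in that order (R = Rz(yaw) Ry(pitch) Rx(roll)).
In Python, from rig import r gives the robot as it stands.
- The arm moves only by the tool play_rows, never from a script. Its argument "moves" is a list of rows, each a list of 3 entries, a list of its own where there are three numbers: the turn, a rotation vector about the tool's x, y, z in degrees, then the shift along the tool's x, y, z in mm, then the opening, from 0 (shut) to 1 (fully open). A call has 1 to 20 rows; each row is the pose to reach, as a shift and turn from the pose measured when the call began, along the tool's axes at that moment; what a row does not reach only later rows make up. A row lasts 1/10 s, in which the tool goes at most 50 mm and 8.59 degrees, less where a joint would pass 70% of its speed; a pose out of reach is approached as far as the arm can. A call with a gripper value outside its range is refused whole. The fingers move at their own pace and stop on an object; "newtons" is the grip in N (left out, the last holds). Time passes only in rows, so rows that repeat a pose let the fingers close. It gives the time, the measured TCP pose, the force and the opening at its end, in the units of the state.
- r.sense(): the state, without advancing time (a new reading comes with each control period).
- r.grab_frame(name): name is "scene" or "side" or "wrist"; returns a dict with "color" (420x560x3 uint8, red, green, blue), "K" (3x3 intrinsics, pixels), "rvec" (rotation vector, rad) and "tvec" (3), from world to camera coordinates, as OpenCV has them; the wrist camera has in their place "T_tool_cam" (4x4, takes a point from camera to tool coordinates, whose origin is the TCP and whose axes are the flange's). Camera axes: x right, y down, z forward; pixel columns grow to the right and rows downward; lengths in mm; the calibration is good to about 2 mm. A picture is of the moment at which its call begins: read the wrist's pose just before it. There is no depth.
- r.sign_off(): hands the job in, once; it reports no verdict.
Trained networks look in a picture, given as the dict that the camera call returned (one of the last four; its "shot" number tells which), for a name from the list of things; names that differ only in an ending like _2 or _b are one class to them, and where a whole thing is asked for, a point or a joint stands for the part that bears it (a point fixed in the world has none). Each returns a list of dicts, best first, with "conf" (0 to 1); they miss things now and then, are a little off and sometimes report something else, mostly with a low value. They report only what shows in the picture. A call takes as long as a camera call.
- r.silhouettes(picture, name): "mask" (420x560 bool, what is visible of it) and "location" ([column, row] in pixels, amid what is visible of it).
The state is a dict: "clock": time; "qpos": joint angles; "qvel": joint speeds; "joint_efforts": joint torques, N m; "eef_pos": TCP position; "tcp_rot": TCP orientation; "contact_force": force on the tool from outside, world axes, zero at the start; "wrist_torque": the same for the moment, N m; "opening": opening from 0.0 (shut) to 1.0 (fully open).
Only numpy, scipy, OpenCV 4.12 (cv2) and the standard library are available. Lean on these libraries where they do the work, as an engineer would, in place of code of your own. Each camera call takes 0.05 s, during which the arm holds its last target.

## Working session

There is one attempt and no reset: what is moved stays moved. The work goes in short steps, Python scripts to look and compute and a tool call to move; the robot and the scene stay as the last step left them, time stands still between calls to the robot, and variables do not carry over. Pictures are saved under pics/ and viewed, and the job is handed in when it is done.

Besides the shell and the picture viewer there is one more tool, called after "Request:" by a JSON object that holds its "fn" and its "kwargs", one argument or row to a line. play_rows: Moves the arm, as the interface text tells. Its arguments: {"type":"object","properties":{"moves":{"type":"array"},"newtons":{"type":"number"}},"required":["moves"]}

```bash
mkdir -p pics; ls; cat > h.py <<'E'
from rig import r
import numpy as np, cv2
def save(f,n): cv2.imwrite('pics/'+n+'.png',cv2.cvtColor(f['color'],cv2.COLOR_RGB2BGR))
E
python3 - <<'E'
from h import *
s=r.sense(); print(s)
for n in ['scene','side','wrist']:
    f=r.grab_frame(n); save(f,n+'0'); print(n,f['K'].tolist(), f.get('rvec'),f.get('tvec'),f.get('T_tool_cam'))
    for t in ['clip','dock','card_yellow']:
        for d in r.silhouettes(f,t)[:3]: print(t,d['conf'],d['location'],d['mask'].sum())
E
```

```text
pics
{'clock': 0.0, 'qpos': array([-1.32236715e+00,  3.53659700e-01,  1.63416723e+00,  1.94844527e-05,
        1.15517818e+00, -2.39995729e-03]), 'qvel': array([ 1.80977464e-05,  2.02807885e-03,  7.84579991e-04,  1.01305617e-04,
       -1.58422014e-03,  4.38441138e-05]), 'joint_efforts': array([-1.75455050e-03, -6.05257416e+01, -3.42075849e+01, -1.38059215e-05,
        9.18369769e-03,  2.47789437e-06]), 'eef_pos': array([ 155.00621265, -604.92881528,  203.34032728]), 'tcp_rot': array([-3.14018024e+00, -2.12043307e-05,  2.50821242e-01]), 'contact_force': array([ 0.0813866 ,  0.27700553, -0.3744927 ]), 'wrist_torque': array([ 0.04296971,  0.00263956, -0.0101937 ]), 'opening': 1.0008352262478906}
scene [[491.7067254485222, 0.0, 278.8722206124236], [0.0, 491.7067254485222, 211.2918126786962], [0.0, 0.0, 1.0]] [ 1.86469567  1.55423084 -0.66781007] [ -82.74192553 -274.22405618 1713.46810148] None
dock 0.58 [209.2, 252.6] 910
card_yellow 0.97 [295.4, 212.8] 1697
side [[412.84744046446906, 0.0, 277.2843342498232], [0.0, 412.84744046446906, 209.2966981197373], [0.0, 0.0, 1.0]] [ 1.08679426 -2.45401716  0.97603364] [342.2288338  368.67858242 990.32111804] None
clip 0.78 [319.6, 192.4] 162
dock 0.84 [322.7, 209.1] 652
dock 0.34 [273.9, 241.1] 1223
card_yellow 0.7 [273.0, 245.2] 1310
wrist [[296.4915746445527, 0.0, 285.2441313974113], [0.0, 296.4915746445527, 207.96409757718487], [0.0, 0.0, 1.0]] None None [[ 1.15757185e-03 -9.47306165e-01 -3.20327472e-01  8.19239995e+01]
 [ 9.99999215e-01  9.43178907e-04  8.24443010e-04 -1.62414259e-02]
 [-4.78873832e-04 -3.20328175e-01  9.47306514e-01 -1.69815557e+02]
 [ 0.00000000e+00  0.00000000e+00  0.00000000e+00  1.00000000e+00]]
```

View pics/scene0.png

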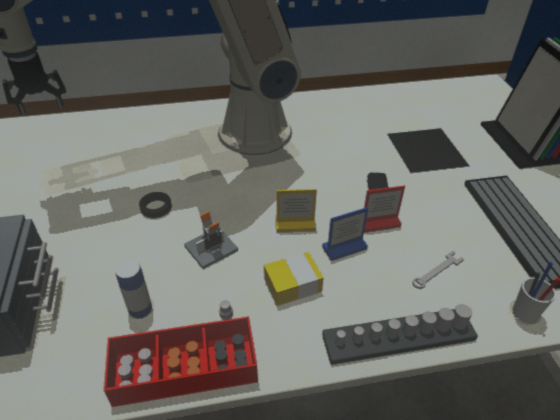

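View pics/side0.png

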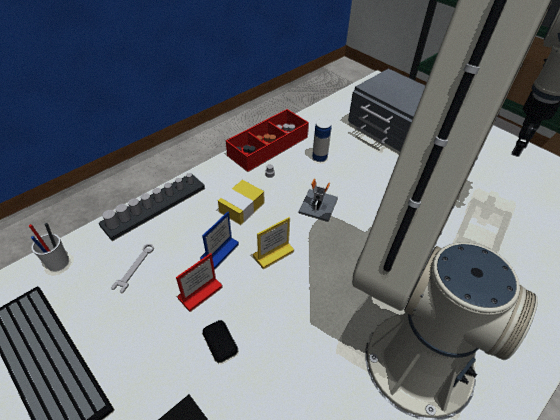

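View pics/wrist0.png

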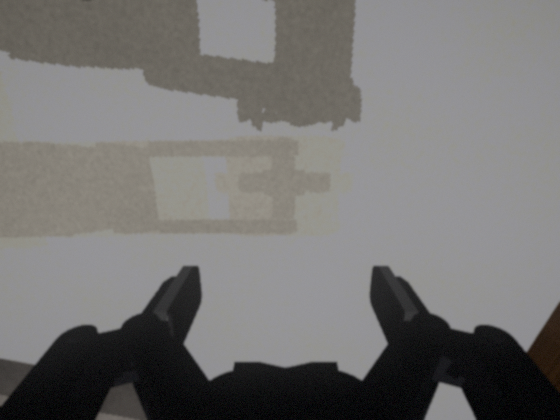

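```bash
cat >> h.py <<'E'
from scipy.spatial.transform import Rotation as R
from scipy.optimize import minimize
def cam(f,s=None):
    "returns Rcw,t : X_cam=R X+t"
    if f.get('T_tool_cam') is None:
        return R.from_rotvec(f['rvec']).as_matrix(), np.array(f['tvec']).ravel()
    T=np.eye(4); T[:3,:3]=R.from_euler('xyz',s['tcp_rot']).as_matrix(); T[:3,3]=s['eef_pos']
    T=np.linalg.inv(T@f['T_tool_cam']); return T[:3,:3],T[:3,3]
def proj(P,K,Rt):
    c=P@Rt[0].T+Rt[1]; c=c@K.T; return c[:,:2]/c[:,2:]
def ray(uv,z,K,Rt):
    o=-Rt[0].T@Rt[1]; d=Rt[0].T@np.linalg.inv(K)@np.array([uv[0],uv[1],1.]); return o+d*(z-o[2])/d[2]
def box(x0,x1,y0,y1,z0,z1): return np.array([[x,y,z] for x in(x0,x1) for y in(y0,y1) for z in(z0,z1)],float)
CARD=[box(-28,28,-55,55,0,16),box(-2,2,-53,53,16,130)]
DOCK=[box(-50,50,-55,55,0,12),box(-2,2,-40,40,12,46)]
def place(P,p): 
    c,s=np.cos(p[2]),np.sin(p[2]); return P@np.array([[c,s,0],[-s,c,0],[0,0,1]])+[p[0],p[1],0]
SS=4
def render(parts,p,K,Rt):
    m=np.zeros((420*SS,560*SS),np.uint8)
    for b in parts:
        q=proj(place(b,p),K,Rt); q=(q+.5)*SS-.5
        cv2.fillConvexPoly(m,cv2.convexHull(np.round(q).astype(np.int32)),1)
    return cv2.resize(m.astype(np.float32),(560,420),interpolation=cv2.INTER_AREA)
def fit(parts,views,p0,w=None):
    # views: (mask,K,Rt,ignore)
    def cost(p):
        return sum((np.abs(render(parts,p,K,Rt)-m)*(1-ig)).sum()/m.sum() for m,K,Rt,ig in views)
    best=None
    for dy in (0,.5,1.0,-.5,-1.0,1.5):
        q=np.array(p0,float)+[0,0,dy]
        o=minimize(cost,q,method='Nelder-Mead',options=dict(initial_simplex=q+np.array([[0,0,0],[25,0,0],[0,25,0],[0,0,.3]]),xatol=.1,fatol=1e-4,maxiter=200))
        if best is None or o.fun<best.fun: best=o
    return best.x,best.fun
E
python3 - <<'E'
from h import *
V={'card_yellow':[], 'dock':[],'card_blue':[]}
p0={}
for n in ['scene','side']:
    f=r.grab_frame(n); Rt=cam(f)
    cl=r.silhouettes(f,'clip'); print(n,'clip',[(d['conf'],d['location'],ray(d['location'],50,f['K'],Rt).round()) for d in cl])
    for t in V:
        D=r.silhouettes(f,t)
        print(n,t,[(d['conf'],d['location'],ray(d['location'],30,f['K'],Rt).round()) for d in D[:2]])
        if D:
            d=D[0]; p0.setdefault(t,ray(d['location'],40 if t!='dock' else 10,f['K'],Rt)[:2])
            V[t].append((d['mask'].astype(np.float32),f['K'],Rt,0*d['mask']))
            cv2.imwrite(f'pics/m_{n}_{t}.png',d['mask'].astype(np.uint8)*255)
for t in V: print(t,p0[t],fit(DOCK if t=='dock' else CARD,V[t],[*p0[t],0]), [fit(DOCK if t=='dock' else CARD,[v],[*p0[t],0]) for v in V[t]])
E
```

```text
scene clip [(0.94, [208.7, 232.7], array([ 509., -197.,   50.]))]
scene card_yellow [(0.79, [294.9, 211.5], array([449.,  46.,  30.]))]
scene dock [(0.66, [207.5, 249.5], array([ 549., -205.,   30.]))]
scene card_blue [(0.6, [347.6, 233.5], array([558., 168.,  30.])), (0.53, [295.1, 212.0], array([451.,  47.,  30.]))]
side clip [(0.7, [319.9, 191.4], array([ 533., -208.,   50.])), (0.55, [214.0, 240.8], array([596., 163.,  50.]))]
side card_yellow [(0.95, [273.5, 243.7], array([487.,  33.,  30.]))]
side dock [(0.86, [315.3, 206.4], array([ 509., -164.,   30.]))]
side card_blue [(0.64, [214.4, 240.9], array([609., 154.,  30.]))]
card_yellow [459.37551847  44.03784125] (array([ 4.74499924e+02,  4.16166558e+01, -1.21064689e-01]), np.float64(0.16158663428604603)) [(array([ 4.70430222e+02,  4.18530327e+01, -1.25745859e-01]), np.float64(0.032730953809238156)), (array([476.28870512,  42.74575249,   3.04287663]), np.float64(0.06824596774193549))]
dock [ 530.85359331 -205.89085699] (array([ 5.22303935e+02, -1.96814888e+02,  4.39926646e-01]), np.float64(0.6505309976202114)) [(array([ 5.18985414e+02, -1.97811074e+02,  4.35006596e-01]), np.float64(0.3431199596774194)), (array([ 5.23242009e+02, -1.95167479e+02,  4.86760935e-01]), np.float64(0.2662337662337662))]
card_blue [567.41791811 163.89807672] (array([5.84569996e+02, 1.54310958e+02, 2.08375415e-01]), np.float64(0.2522362536174691)) [(array([5.79910354e+02, 1.54627060e+02, 2.35888206e-01]), np.float64(0.041091160220994474)), (array([5.85755944e+02, 1.55479517e+02, 2.05335452e-01]), np.float64(0.1342041446208113))]
```

Request:
{"fn": "play_rows", "kwargs": {
  "moves": [
    [[0, 0, -50], [228, -150, -60], 1],
    [[0, 0, -101], [456, -305, -40], 1],
    [[0, 0, -101], [456, -305, -40], 1],
    [[0, 0, -101], [456, -305, -40], 1],
    [[0, 0, -101], [456, -305, -40], 1],
    [[0, 0, -101], [456, -305, -40], 1],
    [[0, 0, -101], [456, -305, -40], 1],
    [[0, 0, -101], [456, -305, -40], 1],
    [[0, 0, -101], [456, -305, -40], 1],
    [[0, 0, -101], [456, -305, -40], 1],
    [[0, 0, -101], [456, -305, -40], 1],
    [[0, 0, -101], [456, -305, -40], 1],
    [[0, 0, -101], [456, -305, -40], 1],
    [[0, 0, -101], [456, -305, -40], 1],
    [[0, 0, -101], [456, -305, -40], 1],
    [[0, 0, -101], [456, -305, -40], 1],
    [[0, 0, -101], [456, -305, -40], 1],
    [[0, 0, -101], [456, -305, -40], 1]
  ],
  "newtons": 25
}}

```text
clock: 2.9
eef_pos: [520.9, -197.3, 244.1]
tcp_rot: [3.142, 0.0, 2.012]
contact_force: [-0.2, -0.2, -0.0]
opening: 0.999
```

```bash
python3 - <<'E'
from h import *
s=r.sense(); print(s['eef_pos'],s['tcp_rot'],s['qpos'],s['qvel'].max())
f=r.grab_frame('wrist'); Rt=cam(f,s); K=f['K']
im=f['color'].copy()
D=r.silhouettes(f,'clip'); C=r.silhouettes(f,'dock')
for n,L in (('clip',D),('dock',C)):
    for d in L[:2]: print(n,d['conf'],d['location'],d['mask'].sum())
big=cv2.cvtColor(im,cv2.COLOR_RGB2BGR)
for d,c in ((D[:1],(0,0,255)),(C[:1],(0,255,0))):
    for e in d: cv2.drawContours(big,cv2.findContours(e['mask'].astype(np.uint8),0,1)[0],-1,c,1)
p=(521,-197,.44)
cv2.imwrite('pics/w1.png',cv2.resize(big,(784,588)))
save(f,'w1raw')
np.savez('w1.npz',im=im,K=K,R=Rt[0],t=Rt[1],clip=D[0]['mask'] if D else 0,dock=C[0]['mask'] if C else 0)
E
```

```text
[ 520.89411583 -197.29311157  244.13958816] [3.14155279e+00 2.18260911e-05 2.01214556e+00] [-3.64763820e-01  2.10145934e-01  1.73583119e+00  1.46750878e-05
  1.19557218e+00 -8.06118432e-01] 0.004757740271317628
clip 0.72 [286.4, 173.1] 1426
dock 0.86 [282.8, 158.4] 4437
dock 0.33 [429.4, 223.2] 628
```

View pics/w1.png

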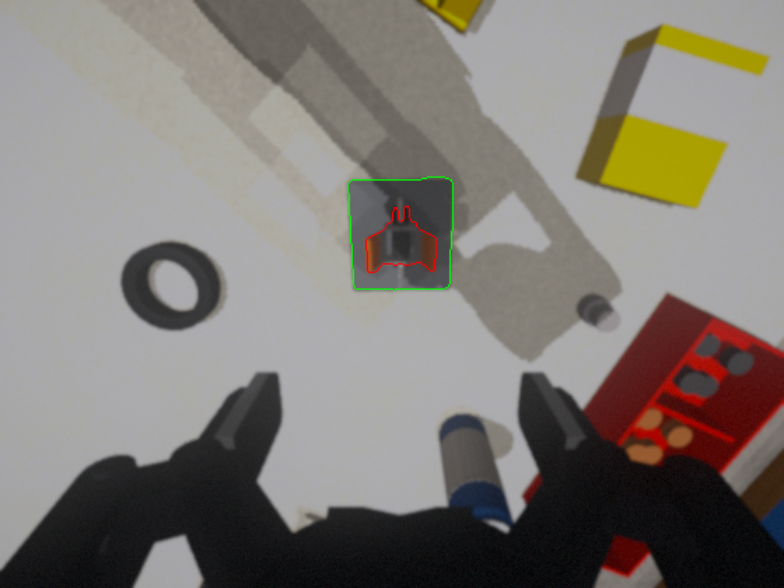

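```bash
python3 - <<'E'
from h import *
d=np.load('w1.npz'); K=d['K'];Rt=(d['R'],d['t']);im=d['im']
m=d['dock'].astype(np.float32); cl=d['clip'].astype(np.float32)
p,c=fit([DOCK[0]],[(m,K,Rt,0*m)],[521,-197,.44]); print('dock',p,c)
def lever(yo):
    L=[]
    for sx in(-1,1):
        # outer face x 26.5 at z 98+12
        L.append(np.array([[sx*x,y,z+12] for (x,z) in((26.5,98),(22.7,98.5),(13,60),(9,60)) for y in(yo-13,yo+13)]))
    return L
# crop
x0,y0,S=240,120,10
crop=im[y0:y0+60,x0:x0+80]; b=cv2.resize(cv2.cvtColor(crop,cv2.COLOR_RGB2BGR),None,fx=S,fy=S,interpolation=cv2.INTER_CUBIC)
for yo,col in((-0,(0,255,0)),):
    for L in [place(l,p) for l in lever(yo)]:
        q=(proj(L,K,Rt)-[x0,y0]+.5)*S
        for a in range(0,8,2): cv2.line(b,tuple(q[a].astype(int)),tuple(q[a+1].astype(int)),col,1)
q=(proj(place(np.vstack(DOCK),p),K,Rt)-[x0,y0]+.5)*S
for a in q: cv2.circle(b,tuple(a.astype(int)),4,(255,0,255),-1)
cv2.imwrite('pics/w1z.png',b)
E
```

```text
dock [ 5.20473551e+02 -1.94287595e+02  4.56371929e-01] 0.3364463746547699
```

View pics/w1z.png

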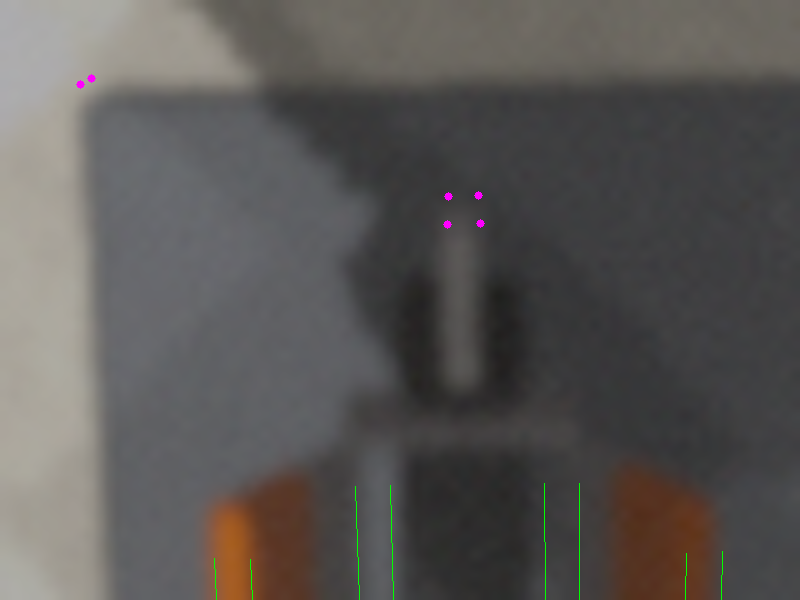

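```bash
python3 - <<'E'
from h import *
d=np.load('w1.npz'); K=d['K'];Rt=(d['R'],d['t']);im=d['im']
mm=d['dock'].astype(np.uint8)
n,lab,st,_=cv2.connectedComponentsWithStats(mm); mm=(lab==1+st[1:,4].argmax()).astype(np.uint8)
h=cv2.convexHull(cv2.findNonZero(mm)); m=np.zeros((420,560),np.uint8); cv2.fillConvexPoly(m,h,1)
m=m.astype(np.float32)
p,c=fit([DOCK[0]],[(m,K,Rt,0*m)],[521,-197,.44]); print('dock',p,c)
# lever tip fit
def tips(yo):
    return [np.array([[sx*x,yo+y,z+12] for (x,z) in((26.5,98),(22.7,98.5)) for y in(-13,13)]) for sx in(-1,1)]
x0,y0,S=235,120,7
crop=im[y0:y0+85,x0:x0+95]; b=cv2.resize(cv2.cvtColor(crop,cv2.COLOR_RGB2BGR),None,fx=S,fy=S,interpolation=cv2.INTER_CUBIC)
for yo,col in((0,(0,255,0)),(12,(255,255,0)),(-12,(0,255,255))):
    for L in [place(l,p) for l in tips(yo)]:
        q=(proj(L,K,Rt)-[x0,y0]+.5)*S; print(yo,proj(L,K,Rt).round(1).tolist())
        for i,j in((0,1),(1,3),(3,2),(2,0)): cv2.line(b,tuple(q[i].astype(int)),tuple(q[j].astype(int)),col,1)
q=(proj(place(np.vstack(DOCK),p),K,Rt)-[x0,y0]+.5)*S
for a in q: cv2.circle(b,tuple(a.astype(int)),3,(255,0,255),-1)
cv2.imwrite('pics/w1z2.png',b)
E
```

```text
dock [ 5.20349387e+02 -1.94134010e+02  4.62955648e-01] 0.021434903144836426
0 [[262.0, 199.2], [260.9, 175.4], [265.5, 199.3], [264.5, 175.4]]
0 [[311.5, 198.2], [311.7, 174.3], [307.9, 198.4], [308.0, 174.5]]
12 [[261.5, 188.4], [260.3, 163.9], [265.0, 188.4], [264.0, 163.9]]
12 [[311.6, 187.4], [311.8, 162.9], [308.0, 187.5], [308.1, 163.0]]
-12 [[262.5, 209.8], [261.4, 186.5], [266.0, 209.9], [265.0, 186.6]]
-12 [[311.4, 208.8], [311.6, 185.5], [307.9, 209.0], [308.0, 185.7]]
```

View pics/w1z2.png

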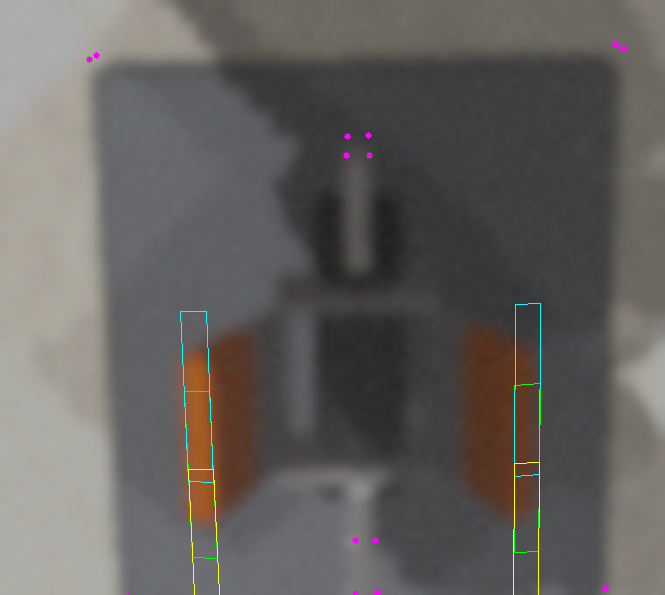

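Request:
{"fn": "play_rows", "kwargs": {
  "moves": [
    [[0, 0, -1.3], [9, 0, 35], 1],
    [[0, 0, -1.3], [9, 0, 70], 1],
    [[0, 0, -1.3], [9, 0, 104], 1],
    [[0, 0, -1.3], [9, 0, 104], 1],
    [[0, 0, -1.3], [9, 0, 104], 1]
  ]
}}

```text
clock: 3.55
eef_pos: [517.2, -188.9, 140.5]
tcp_rot: [-3.141, -0.001, 2.036]
contact_force: [0.1, -0.5, 0.3]
opening: 1.002
```

```bash
python3 - <<'E'
from h import *
s=r.sense(); print(s['eef_pos'],s['tcp_rot'])
f=r.grab_frame('wrist'); Rt=cam(f,s); K=f['K']; im=f['color']
b=cv2.resize(cv2.cvtColor(im,cv2.COLOR_RGB2BGR)[90:330,140:440],None,fx=2.5,fy=2.5,interpolation=cv2.INTER_CUBIC)
p=(517.3,-189.2,.463)
for sx in(-1,1):
    L=place(np.array([[sx*x,y,z+12] for (x,z) in((26.5,98),(22.7,98.5)) for y in(-13,13)]),p)
    q=(proj(L,K,Rt)-[140,90]+.5)*2.5
    for i,j in((0,1),(1,3),(3,2),(2,0)): cv2.line(b,tuple(q[i].astype(int)),tuple(q[j].astype(int)),(0,255,0),1)
cv2.imwrite('pics/w2.png',b)
E
```

```text
[ 517.23101492 -188.87511207  140.45761327] [-3.14099583e+00 -6.58451343e-04  2.03561581e+00]
```

View pics/w2.png

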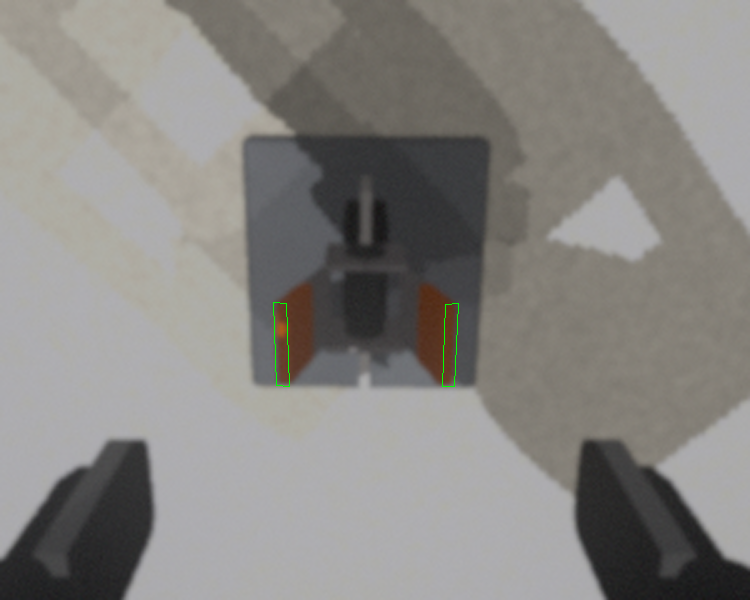

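Request:
{"fn": "play_rows", "kwargs": {
  "moves": [
    [[0, 0, 0], [0, 0, 25], 1],
    [[0, 0, 0], [0, 0, 48], 1],
    [[0, 0, 0], [0, 0, 60], 1],
    [[0, 0, 0], [0, 0, 68], 1],
    [[0, 0, 0], [0, 0, 68], 1],
    [[0, 0, 0], [0, 0, 68], 1]
  ]
}}

```text
clock: 4.2
eef_pos: [518.9, -189.5, 74.4]
tcp_rot: [3.14, 0.002, 2.036]
contact_force: [-0.2, -0.3, 0.9]
opening: 1.003
```

Request:
{"fn": "play_rows", "kwargs": {
  "moves": [
    [[0, 0, 0], [0, 0, 0], 0.55],
    [[0, 0, 0], [0, 0, 0], 0.4],
    [[0, 0, 0], [0, 0, 0], 0],
    [[0, 0, 0], [0, 0, 0], 0],
    [[0, 0, 0], [0, 0, 0], 0],
    [[0, 0, 0], [0, 0, 0], 0],
    [[0, 0, 0], [0, 0, 0], 0],
    [[0, 0, 0], [0, 0, 0], 0],
    [[0, 0, 0], [0, 0, 0], 0],
    [[0, 0, 0], [0, 0, 0], 0]
  ],
  "newtons": 25
}}

```text
clock: 5.2
eef_pos: [522.1, -190.3, 77.3]
tcp_rot: [3.135, 0.006, 2.035]
contact_force: [1.5, 2.1, 18.4]
opening: 0.287
```

```bash
python3 - <<'E'
from h import *
s=r.sense(); print(s['eef_pos'],s['tcp_rot'],s['opening'],s['contact_force'])
f=r.grab_frame('wrist'); im=f['color']
a=cv2.resize(cv2.cvtColor(im,cv2.COLOR_RGB2BGR)[90:390,140:440],(400,400))
g=r.grab_frame('side'); b=cv2.resize(cv2.cvtColor(g['color'],cv2.COLOR_RGB2BGR)[140:240,270:370],(400,400),interpolation=cv2.INTER_CUBIC)
cv2.imwrite('pics/w3.png',np.hstack([a,b]))
E
```

```text
[ 522.08652567 -190.32469488   77.2665619 ] [3.13490735 0.00637523 2.03534109] 0.28661685451889696 [ 1.49820968  2.08647942 18.39840012]
```

View pics/w3.png

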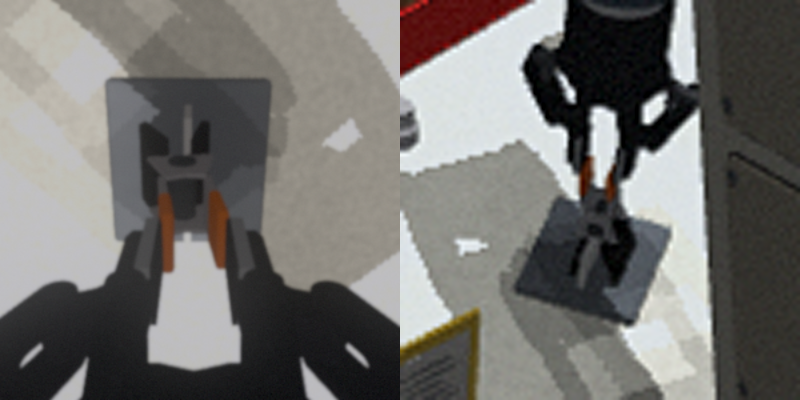

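Request:
{"fn": "play_rows", "kwargs": {
  "moves": [
    [[0, 0, 0], [0, 0, -5], 0],
    [[0, 0, 0], [0, 0, -15], 0],
    [[0, 0, 0], [0, 0, -35], 0],
    [[0, 0, 0], [0, 0, -65], 0],
    [[0, 0, 0], [0, 0, -95], 0],
    [[0, 0, 0], [0, 0, -125], 0],
    [[0, 0, 0], [0, 0, -150], 0],
    [[0, 0, 0], [0, 0, -165], 0],
    [[0, 0, 0], [0, 0, -165], 0],
    [[0, 0, 0], [0, 0, -165], 0],
    [[0, 0, 0], [0, 0, -165], 0]
  ]
}}

```text
clock: 6.4
eef_pos: [519.8, -189.6, 241.0]
tcp_rot: [3.136, 0.005, 2.035]
contact_force: [-0.1, 0.0, -1.9]
opening: 0.288
```

```bash
python3 - <<'E'
from h import *
s=r.sense(); print(s['eef_pos'],s['tcp_rot'],s['opening'],s['contact_force'])
f=r.grab_frame('wrist'); im=f['color']
a=cv2.resize(cv2.cvtColor(im,cv2.COLOR_RGB2BGR)[90:390,140:440],(400,400))
g=r.grab_frame('side'); b=cv2.resize(cv2.cvtColor(g['color'],cv2.COLOR_RGB2BGR)[90:190,270:370],(400,400),interpolation=cv2.INTER_CUBIC)
cv2.imwrite('pics/w4.png',np.hstack([a,b])); save(g,'side4')
E
```

```text
[ 519.79595351 -189.56768481  241.02190302] [3.13635519 0.00482428 2.03529843] 0.2882753037142243 [-0.05852803  0.04387614 -1.86482749]
```

View pics/w4.png

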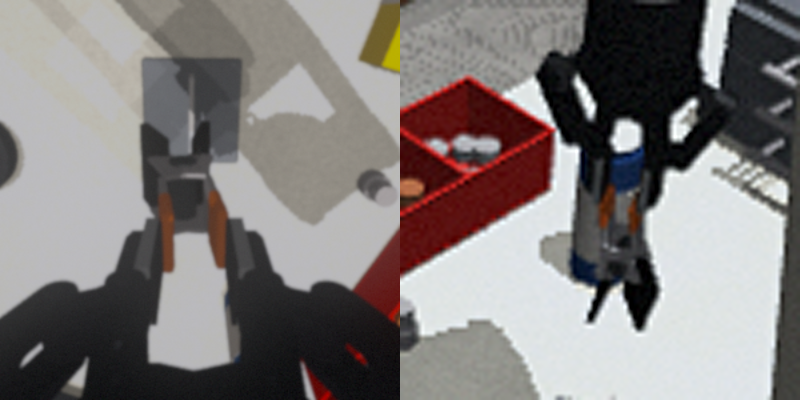

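Request:
{"fn": "play_rows", "kwargs": {
  "moves": [
    [[0, 0, 7], [34, 6, -14], 0],
    [[0, 0, 14], [68, 12, -14], 0],
    [[0, 0, 21], [102, 19, -14], 0],
    [[0, 0, 28], [136, 26, -14], 0],
    [[0, 0, 33.6], [160, 31, -14], 0],
    [[0, 0, 33.6], [168, 32, -14], 0],
    [[0, 0, 33.6], [168, 32, -14], 0],
    [[0, 0, 33.6], [168, 32, -14], 0],
    [[0, 0, 33.6], [168, 32, -14], 0]
  ]
}}

```text
clock: 7.4
eef_pos: [473.5, -26.0, 254.2]
tcp_rot: [3.135, 0.001, 1.449]
contact_force: [-0.4, 1.2, -0.5]
opening: 0.283
```

```bash
python3 - <<'E'
from h import *
s=r.sense(); print(s['eef_pos'],s['tcp_rot'],s['opening'],s['contact_force'],s['qvel'].round(3))
f=r.grab_frame('wrist'); Rt=cam(f,s); K=f['K']; im=f['color']
D=r.silhouettes(f,'card_yellow'); print([(d['conf'],d['location'],d['mask'].sum()) for d in D])
b=cv2.cvtColor(im,cv2.COLOR_RGB2BGR)
m=D[0]['mask'].astype(np.float32) 
p,c=fit(CARD,[(m,K,Rt,0*m)],[473,42,-.12]); print(p,c)
np.savez('w5.npz',im=im,K=K,R=Rt[0],t=Rt[1],m=m,p=p)
cv2.imwrite('pics/w5.png',cv2.resize(b,(784,588)))
E
```

```text
[473.48879367 -25.96043318 254.24088701] [3.13470735e+00 1.41551524e-03 1.44918960e+00] 0.28327476639400717 [-0.42184243  1.16085588 -0.50890385] [-0.003 -0.002 -0.     0.002  0.003  0.008]
[(0.93, [275.2, 110.4], np.int64(3812)), (0.37, [295.6, 242.0], np.int64(1665))]
[ 4.73186927e+02  4.47540152e+01 -1.26523921e-01] 0.0361194908618927
```

View pics/w5.png

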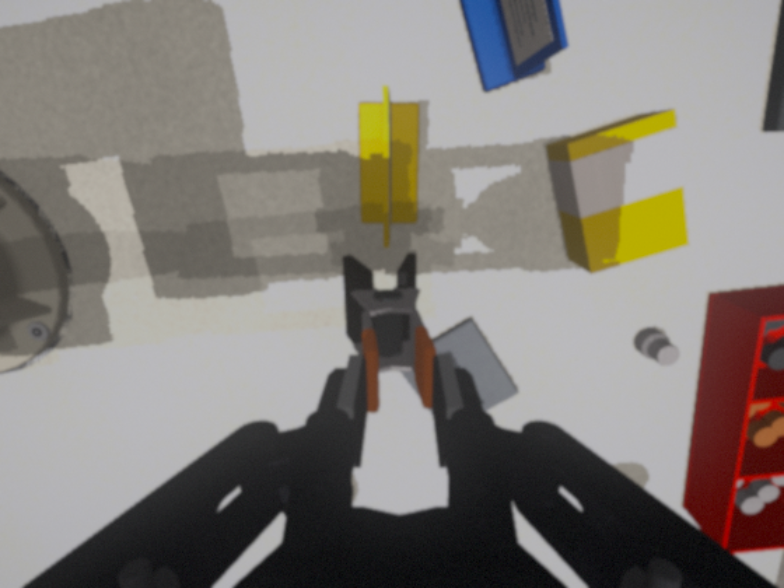

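```bash
python3 - <<'E'
from h import *
d=np.load('w5.npz'); K=d['K'];Rt=(d['R'],d['t']);im=d['im'];p=d['p']
x0,y0,S=225,165,6
b=cv2.resize(cv2.cvtColor(im,cv2.COLOR_RGB2BGR)[y0:y0+98,x0:x0+120],None,fx=S,fy=S,interpolation=cv2.INTER_CUBIC)
b=np.clip(b.astype(float)*1.5,0,255).astype(np.uint8)
cv2.line(b,(int((K[0,2]-x0+.5)*S),0),(int((K[0,2]-x0+.5)*S),588),(255,255,0),1)
cv2.imwrite('pics/w5z.png',b)
f=r.grab_frame('side'); Q=proj(np.array([[473,-26,220.]]),f['K'],cam(f))[0]; print(Q)
g=r.grab_frame('scene'); Q2=proj(np.array([[473,-26,220.]]),g['K'],cam(g))[0]; print(Q2)
def cr(f,q,h=38,S=10):
    x,y=int(q[0]),int(q[1]); return cv2.resize(cv2.cvtColor(f['color'],cv2.COLOR_RGB2BGR)[y-h:y+h,x-h:x+h],(400,400),interpolation=cv2.INTER_CUBIC)
cv2.imwrite('pics/s5.png',np.hstack([cr(f,Q,48),cr(g,Q2)])); print(d['p'])
E
```

```text
[294.37219502 189.47720469]
[270.37125477 165.75054301]
[ 4.73186927e+02  4.47540152e+01 -1.26523921e-01]
```

View pics/w5z.png

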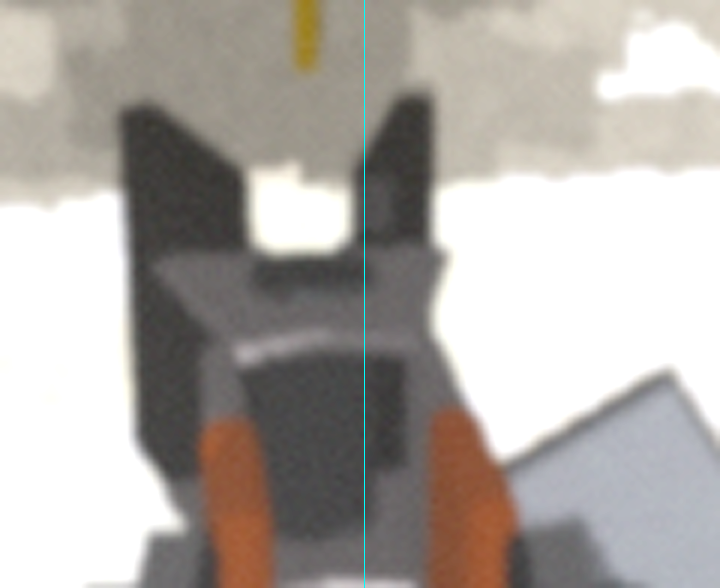

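View pics/s5.png

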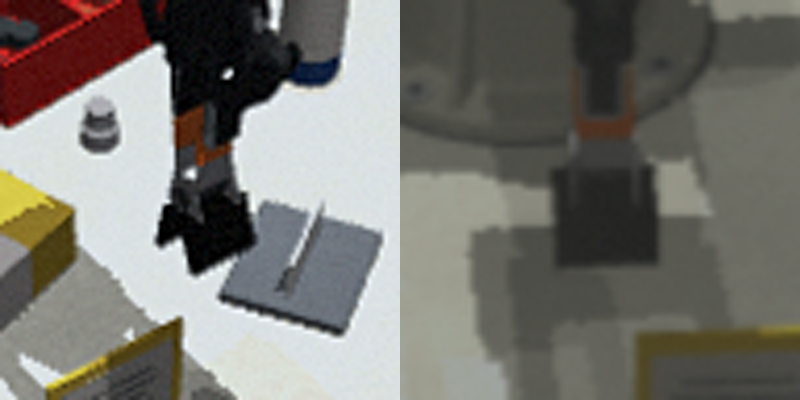

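```bash
cat > cf.py <<'E'
from h import *
from scipy.optimize import least_squares
# clip pts in frame: a=tool-y side(+ right), b=tool x(+ up in image), h=height
def clipfit(pts,px,f_T,K,wp=None):
    P=np.array(pts,float); px=np.array(px,float)
    Tct=np.linalg.inv(f_T)
    def tool(q):
        rot=R.from_rotvec(q[:3]).as_matrix()
        X=np.c_[P[:,1],P[:,0],82-P[:,2]]  # grip point at origin, tool x,y,z
        return X@rot.T+q[3:]
    def res(q):
        X=tool(q); c=X@Tct[:3,:3].T+Tct[:3,3]; c=c@K.T
        return np.r_[(c[:,:2]/c[:,2:]-px).ravel(), q[1]*20,q[2]*20]
    o=least_squares(res,[-.0,0,0,0,0,-19],loss='soft_l1')
    return o.x,res(o.x)
E
python3 - <<'E'
from cf import *
d=np.load('w5.npz');K=d['K']
f=r.grab_frame('wrist');T=f['T_tool_cam']
pts=[(-19.8,25,4.1),(-19.8,-25,4.1),(19.8,25,4.1),(-14,25,2.5),(14,25,2.5),(13,13,98),(-13,13,98)]
z=[(122,112),(140,440),(432,97),(152,105),(400,97),(517,510),(212,545)]
px=[(225+a/6-.5,165+b/6-.5) for a,b in z]
for n in (5,6,7):
    x,e=clipfit(pts[:n],px[:n],T,K); print(np.degrees(x[:3]).round(1),x[3:].round(1),e.round(1))
E
```

```text
[1083.6    0.    -0. ] [  2.7  -6.9 -22. ] [ 0.4 -1.3 -0.   2.8 -0.4  0.5  3.  -0.8 -2.6  0.1  0.  -0. ]
[ 6.9  0.7 -0.1] [  1.4  -2.4 -20.1] [ 0.5 -0.9  0.2  2.8 -0.7  0.1  3.  -0.4 -2.9 -0.1 -0.   0.1  0.2 -0. ]
[ 7.1  1.4 -0.5] [  0.2  -2.2 -18.9] [ 0.3 -0.6  0.4  2.6 -1.1 -0.   2.7 -0.3 -3.3 -0.3  0.1  1.5 -0.1 -1.
  0.5 -0.2]
```

```bash
cat > tgt.py <<'E'
from cf import *
def target(clip_rv_deg,grip_off,xy,yaw,zc):
    """tool pose for clip upright with origin at xy,zc"""
    Rt=R.from_euler('xyz',[np.pi,0,yaw+np.pi/2])
    Rc=R.from_rotvec(np.radians(clip_rv_deg))
    Rtool=Rt*Rc.inv()
    grip=np.array([xy[0],xy[1],zc+82.])
    return Rtool, grip-Rtool.apply(grip_off)
def delta(s,Rtool,p):
    R0=R.from_euler('xyz',s['tcp_rot'])
    return (R0.inv()*Rtool).as_rotvec(degrees=True).round(2), R0.inv().apply(p-s['eef_pos']).round(1)
E
python3 - <<'E'
from tgt import *
s=r.sense()
for zc in (165,):
    Rt,p=target([7,0,0],[1,-2.3,-19.5],(473.2,44.7),-.1265,zc); print(p,delta(s,Rt,p))
d=np.load('w5.npz');K=d['K'];T=(d['R'],d['t']);q=proj(place(np.vstack(CARD),d['p']),K,T)
x0,y0,S=235,50,5
b=cv2.resize(cv2.cvtColor(d['im'],cv2.COLOR_RGB2BGR)[y0:y0+135,x0:x0+80],None,fx=S,fy=S,interpolation=cv2.INTER_CUBIC)[:600]
for a in (q-[x0,y0]+.5)*S: cv2.circle(b,tuple(a.astype(int)),3,(255,0,255),-1)
cv2.imwrite('pics/w5c.png',b)
E
```

```text
[477.69591543  43.12015866 227.92564953] (array([-6.6 ,  0.05,  0.24]), array([68.7, -4.2, 26.3]))
```

View pics/w5c.png

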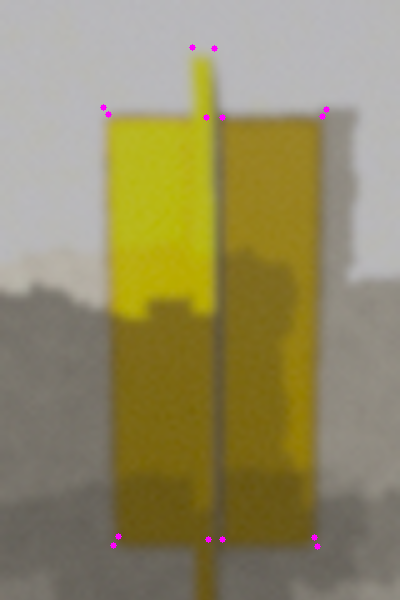

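Request:
{"fn": "play_rows", "kwargs": {
  "moves": [
    [[-2, 0, 0], [15, -1, 5], 0],
    [[-4, 0, 0], [35, -2, 12], 0],
    [[-6.6, 0, 0.2], [52, -3, 18], 0],
    [[-6.6, 0, 0.2], [67.5, -4, 22], 0],
    [[-6.6, 0, 0.2], [67.5, -4, 22], 0],
    [[-6.6, 0, 0.2], [67.5, -4, 22], 0],
    [[-6.6, 0, 0.2], [67.5, -4, 22], 0]
  ]
}}

```text
clock: 8.35
eef_pos: [478.0, 41.4, 232.5]
tcp_rot: [3.019, 0.001, 1.445]
contact_force: [0.1, 0.3, -1.7]
opening: 0.284
```

```bash
cat > look.py <<'E'
from tgt import *
import sys
n=sys.argv[1]
s=r.sense(); print(s['clock'],s['eef_pos'],s['tcp_rot'],s['opening'],s['contact_force'])
f=r.grab_frame('wrist'); Rt=cam(f,s); K=f['K']
np.savez(n+'.npz',im=f['color'],K=K,R=Rt[0],t=Rt[1],T=f['T_tool_cam'],pos=s['eef_pos'],rot=s['tcp_rot'])
x0,y0,S=225,120,5
b=cv2.resize(cv2.cvtColor(f['color'],cv2.COLOR_RGB2BGR)[y0:y0+120,x0:x0+120],None,fx=S,fy=S,interpolation=cv2.INTER_CUBIC)
b=np.clip(b.astype(float)*1.4,0,255).astype(np.uint8)
q=proj(np.array([[*s['eef_pos'][:2],z] for z in (300.,0.)]),K,Rt)
cv2.imwrite('pics/'+n+'z.png',b); save(f,n)
P=s['eef_pos'].copy(); P[2]=150
def cr(f,h):
    x,y=proj(P[None],f['K'],cam(f))[0].astype(int); print('crop origin',x-h,y-h,'scale',400/(2*h)); return cv2.resize(cv2.cvtColor(f['color'],cv2.COLOR_RGB2BGR)[y-h:y+h,x-h:x+h],(400,400),interpolation=cv2.INTER_CUBIC)
cv2.imwrite('pics/'+n+'s.png',np.hstack([cr(r.grab_frame('side'),48),cr(r.grab_frame('scene'),40)]))
E
python3 look.py w6
```

```text
8.35 [478.0304473   41.35538714 232.46881357] [3.01922048e+00 1.09600103e-03 1.44467899e+00] 0.28418167646776077 [ 0.1085646   0.25086043 -1.6640359 ]
crop origin 225 171 scale 4.166666666666667
crop origin 256 145 scale 5.0
```

View pics/w6z.png

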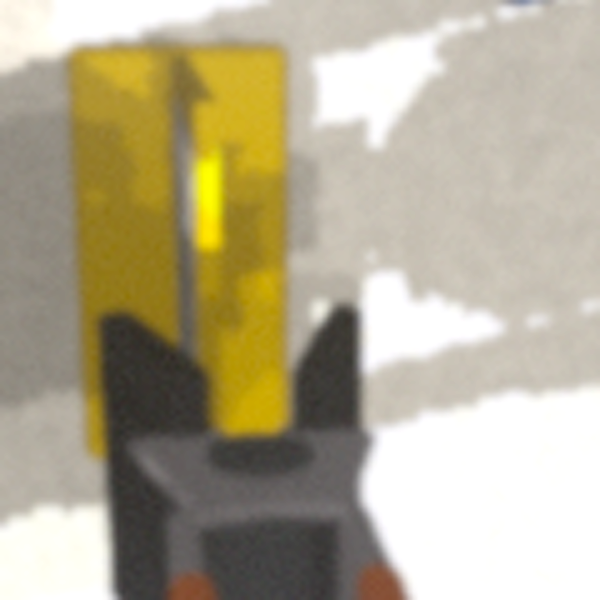

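View pics/w6s.png

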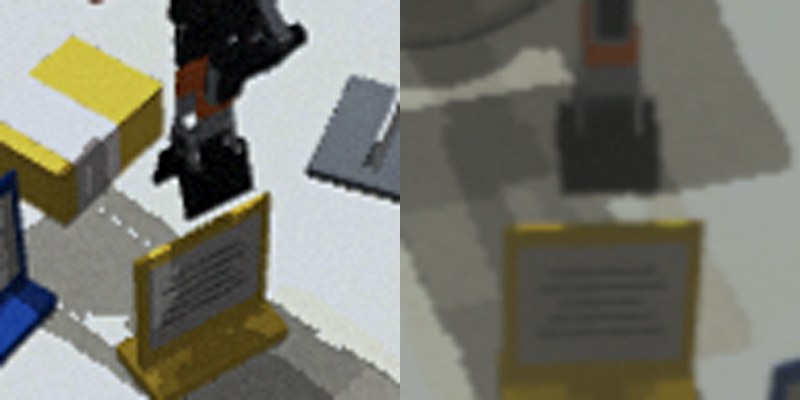

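View pics/w6.png

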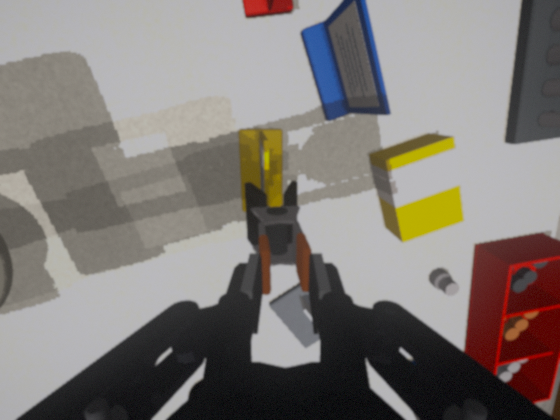

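```bash
cat > ov.py <<'E'
from tgt import *
import sys
n=sys.argv[1]; d=np.load(n+'.npz');K=d['K'];Rt=(d['R'],d['t'])
x0,y0,S=225,120,5
b=cv2.resize(cv2.cvtColor(d['im'],cv2.COLOR_RGB2BGR)[y0:y0+120,x0:x0+120],None,fx=S,fy=S,interpolation=cv2.INTER_CUBIC)
b=np.clip(b.astype(float)*1.4,0,255).astype(np.uint8)
p=(473.2,43.5,-.1265)
for B in CARD:
    q=(proj(place(B,p),K,Rt)-[x0,y0]+.5)*S
    for i in range(8):
        for j in range(i):
            if bin(i^j).count('1')==1: cv2.line(b,tuple(q[i].astype(int)),tuple(q[j].astype(int)),(255,0,255),1)
cv2.imwrite('pics/'+n+'o.png',b)
E
python3 ov.py w6
```

```text
(no output)
```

View pics/w6o.png

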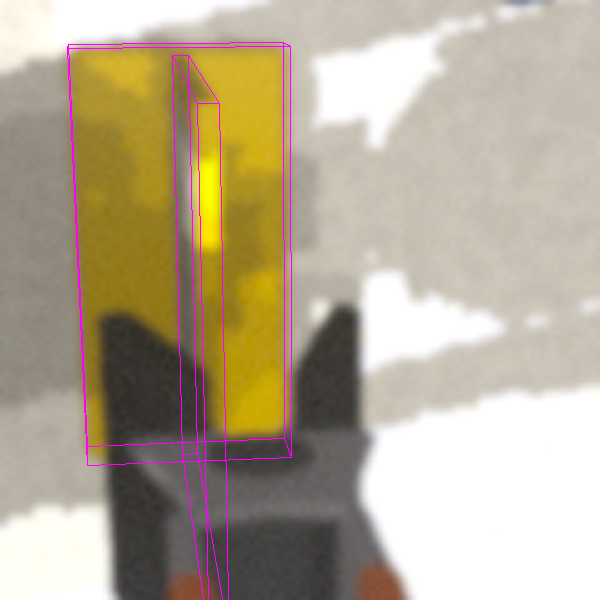

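```bash
python3 - <<'E'
from tgt import *
d=np.load('w6.npz');K=d['K'];Rt=(d['R'],d['t'])
x0,y0,S=235,175,6
b=cv2.resize(cv2.cvtColor(d['im'],cv2.COLOR_RGB2BGR)[y0:y0+125,x0:x0+90],None,fx=S,fy=S,interpolation=cv2.INTER_CUBIC)
b=np.clip(b.astype(float)*1.8,0,255).astype(np.uint8)[:750]
cv2.imwrite('pics/w6l.png',cv2.resize(b,None,fx=.8,fy=.8))
E
```

```text
(no output)
```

View pics/w6l.png

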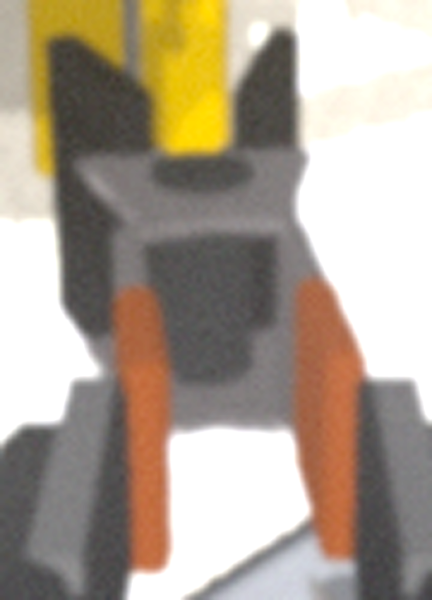

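```bash
python3 - <<'E'
from tgt import *
d=np.load('w6.npz');K=d['K'];T=d['T']
pts=[(-19.8,25,4.1),(-19.8,-25,4.1),(19.8,25,4.1),(-14.8,25,2.5),(14.8,25,2.5),(13,13,98),(-13,-13,98),(-9,-13,98),(9,-13,98),(13,-13,98)]
z=[(50,42),(62,300),(297,32),(75,38),(272,32),(363,365),(130,568),(168,568),(325,557),(357,557)]
px=[(235+a/4.8-.5,175+b/4.8-.5) for a,b in z]
x,e=clipfit(pts,px,T,K); print(np.degrees(x[:3]).round(1),x[3:].round(1),e.round(1))
R0=R.from_euler('xyz',d['rot']); Rc=R0*R.from_rotvec(x[:3])
up=-Rc.as_matrix()[:,2]; g=R0.apply(x[3:])+d['pos']; print('up',up.round(3),'grip',g,'origin',g-82*up, 'yaw',np.arctan2(*Rc.as_matrix()[1::-1,0])-np.pi/2)
s=r.sense()
for zc in (165,130,100): Rt,p=target(np.degrees(x[:3]),x[3:],(473.2,43.5),-.1265,zc); print(zc,p,delta(s,Rt,p))
E
```

```text
[7.7 1.7 0.8] [ -2.1  -2.2 -12. ] [ 1.2 -0.9  0.3  1.6 -1.5  0.3  2.2 -0.7 -2.7 -0.1  0.3 -0.9  0.8  0.7
  0.1  0.2 -0.9  0.3 -0.6 -0.2  0.6  0.3]
up [ 0.008 -0.031  0.999] grip [474.17003803  39.70854043 244.1314984 ] origin [473.52039018  42.26130496 162.17381815] yaw -0.1384571563872563
165 [477.13750092  44.82991165 235.32265001] (array([-0.69, -1.62, -0.91]), array([ 3.4, -0.8, -3.1]))
130 [477.13750092  44.82991165 200.32265001] (array([-0.69, -1.62, -0.91]), array([ 3.4, -5.1, 31.7]))
100 [477.13750092  44.82991165 170.32265001] (array([-0.69, -1.62, -0.91]), array([ 3.4, -8.8, 61.4]))
```

Request:
{"fn": "play_rows", "kwargs": {
  "moves": [
    [[-0.7, -1, -0.5], [2.5, -1, 0], 0],
    [[-0.7, -1, -0.5], [2.5, -1.5, 3], 0],
    [[-0.7, -1, -0.5], [2.5, -2.5, 10], 0],
    [[-0.7, -1, -0.5], [2.5, -3.5, 18], 0],
    [[-0.7, -1, -0.5], [2.5, -4.5, 26], 0],
    [[-0.7, -1, -0.5], [2.5, -5.5, 34], 0],
    [[-0.7, -1, -0.5], [2.5, -6.5, 42], 0],
    [[-0.7, -1, -0.5], [2.5, -6.5, 42], 0],
    [[-0.7, -1, -0.5], [2.5, -6.5, 42], 0],
    [[-0.7, -1, -0.5], [2.5, -6.5, 42], 0]
  ]
}}

```text
clock: 9.5
eef_pos: [477.2, 43.9, 190.2]
tcp_rot: [3.007, 0.019, 1.451]
contact_force: [0.9, 0.2, -1.6]
opening: 0.286
```

```bash
python3 look.py w7; python3 ov.py w7
```

```text
9.5 [477.21771546  43.94402733 190.19620001] [3.00663221 0.01930399 1.45051794] 0.28627581011932235 [ 0.90378654  0.15040274 -1.56710183]
crop origin 225 171 scale 4.166666666666667
crop origin 257 145 scale 5.0
```

View pics/w7o.png

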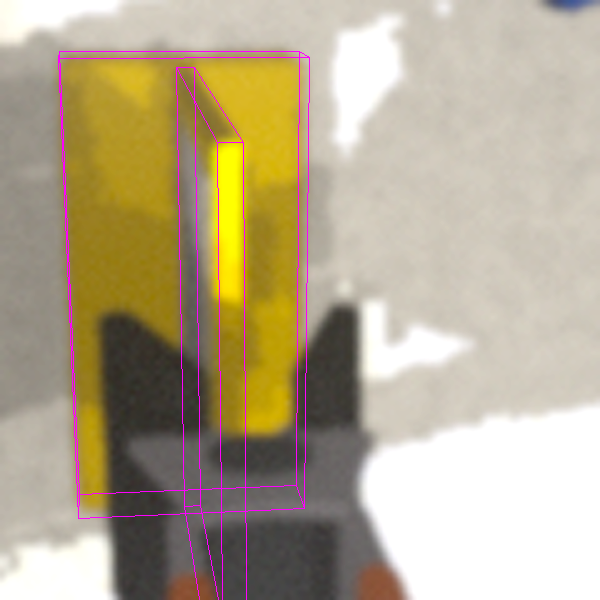

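View pics/w7s.png

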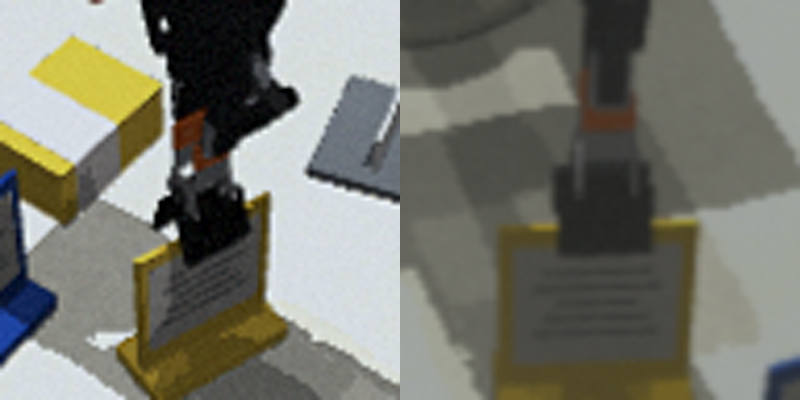

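```bash
python3 - <<'E'
from tgt import *
fs={n:r.grab_frame(n) for n in('side','scene')}
meas={'side':[(269.4,234.6),(285,226.2)],'scene':[(288,196),(308,195.8)]}
card={'side':[(225+135/4.167,171+258/4.167),(225+268/4.167,171+195/4.167)],'scene':[(257+100/5,145+226/5),(257+297/5,145+222/5)]}
P=(473.2,43.5,-.1265)
for n,f in fs.items():
    K=f['K'];C=cam(f)
    sx=-1 if n=='side' else 1
    print(n,'card pred',proj(place(np.array([[0,-53,130.],[0,53,130]]),P),K,C).round(1).tolist(),'meas',np.round(card[n],1).tolist())
    for z in(115,120,125):
        print(z,proj(place(np.array([[sx*19.8,-25,z+4],[sx*19.8,25,z+4]]),P),K,C).round(1).tolist(),meas[n])
E
```

```text
side card pred [[290.2, 217.2], [257.9, 234.1]] meas [[257.4, 232.9], [289.3, 217.8]]
115 [[286.1, 228.7], [270.9, 236.9]] [(269.4, 234.6), (285, 226.2)]
120 [[286.1, 227.5], [270.9, 235.7]] [(269.4, 234.6), (285, 226.2)]
125 [[286.2, 226.3], [270.9, 234.5]] [(269.4, 234.6), (285, 226.2)]
scene card pred [[276.6, 190.8], [316.8, 189.4]] meas [[277.0, 190.2], [316.4, 189.4]]
115 [[287.7, 198.6], [306.7, 197.9]] [(288, 196), (308, 195.8)]
120 [[287.7, 197.1], [306.8, 196.5]] [(288, 196), (308, 195.8)]
125 [[287.7, 195.7], [306.9, 195.0]] [(288, 196), (308, 195.8)]
```

Request:
{"fn": "play_rows", "kwargs": {
  "moves": [
    [[0, 0, 0], [-1, -0.5, 4], 0],
    [[0, 0, 0], [-1, -1.2, 9], 0],
    [[0, 0, 0], [-1, -1.9, 14], 0],
    [[0, 0, 0], [-1, -2.5, 19], 0],
    [[0, 0, 0], [-1, -3.2, 24], 0],
    [[0, 0, 0], [-1, -3.2, 24], 0],
    [[0, 0, 0], [-1, -3.2, 24], 0],
    [[0, 0, 0], [-1, -3.2, 24], 0]
  ]
}}

```text
clock: 10.55
eef_pos: [477.1, 42.5, 166.2]
tcp_rot: [3.006, 0.019, 1.451]
contact_force: [0.3, 1.0, -1.4]
opening: 0.286
```

```bash
python3 look.py w8; python3 ov.py w8
```

```text
10.55 [477.14456328  42.49548968 166.15134557] [3.00635343 0.01923763 1.45054007] 0.28634380882839844 [ 0.26239463  0.99463251 -1.42134192]
crop origin 225 171 scale 4.166666666666667
crop origin 256 145 scale 5.0
```

View pics/w8o.png

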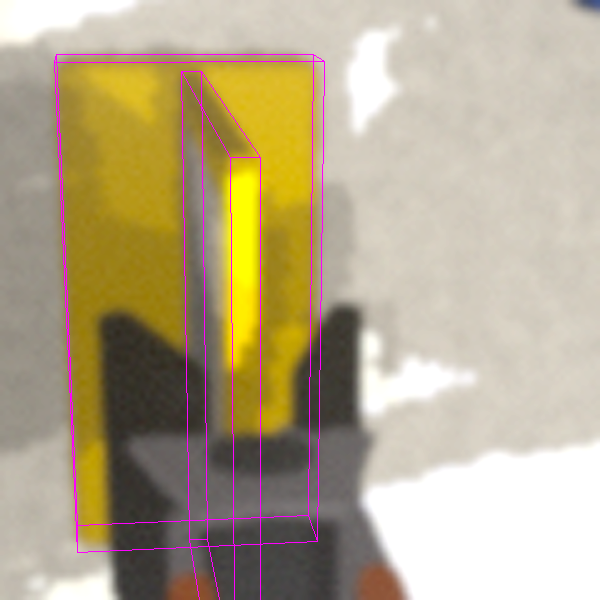

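View pics/w8s.png

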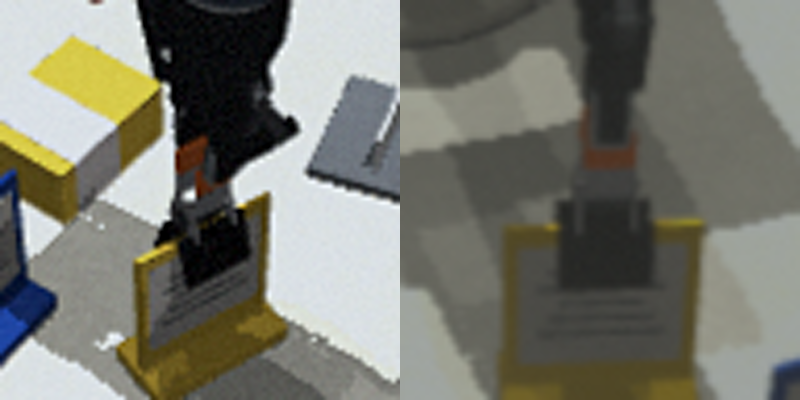

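View pics/w8.png

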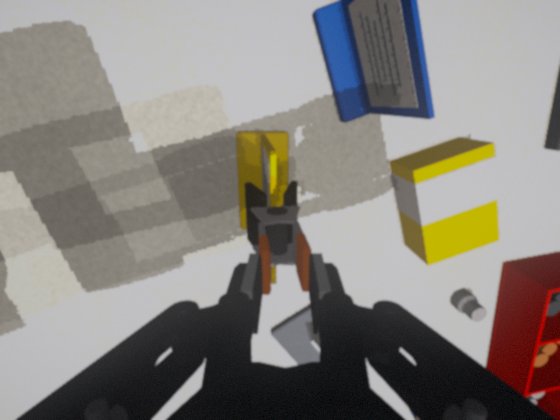

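```bash
python3 - <<'E'
from h import *
s=r.sense(); print(s['clock'],s['eef_pos'],s['opening'],s['contact_force'],s['qvel'].round(3))
print(r.sign_off())
E
```

```text
10.7 [477.13895292  42.50172646 166.21196935] 0.28424522452659357 [-0.26191247  0.96077755  0.5445107 ] [-0.  0.  0.  0.  0.  0.]
the job is handed in; nothing more can be done
None
```

I squeezed the clip open at 25 N, lifted it off the fin and lowered it over the middle of the yellow card's top edge. I handed it in at 10.7 s with the clip still squeezed wide open and the arm at rest.

**Last checks:**
- **Position:** in the pictures the clip is centred along the edge to about 1–2 mm. The card's top edge sits about 28–30 mm up between the jaws, with roughly 5 mm clear on each side.
- **Contact:** the force reading was about 1 N, so nothing suggests contact with the card.
- **Squeeze:** the gripper opening held steady at 0.285. That works out at about 24 mm, slightly under the 26 mm stated for fully squeezed. The levers look parallel and the jaws wide open in the pictures.

**What did not go cleanly:**
- **Tilt in the grip:** the clip had tilted about 7° between the pads when I gripped it, so I tilted the tool the other way to stand it upright. By my picture fits it is now upright to about 1–2°. I did not repeat the fit after the last 1° correction.
- **Push during the grip:** while the fingers closed, the arm pressed down on the dock with about 18 N and shifted about 4 mm. The limit is 40 N.
- **Height estimates disagreed:** the wrist-camera fit put the clip about 4 mm lower than the arm's position and the fixed cameras did. I used the latter.

I saw no sign of the cards or loose items having moved, but I did not measure each of them afterwards.

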